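Let the air into two vacuum jars

TASK

Three glass jars of walnuts are closed under vacuum; let the air into two of them so that they can be opened. With closed fingertips gently press the vent button in the middle of the shortest jar's lid most of the way down and let it come up again, then do the same on the tallest jar, and withdraw. The middle-height jar must stay sealed, so do not touch it; leave every jar standing where it is, and leave the crate's catch and everything else on the table alone.

Things in the scene. Friction and masses are not known exactly. Their poses are not given: they have to be found in the camera images.
- jar_short: The shortest of three closed clear glass storage jars with walnuts inside: glass 76 mm in diameter, flat steel lid 72 mm in diameter whose top is 92 mm above the table; 104 mm tall with its button. Loose, 0.25 to 0.8 kg. Origin: centre of its underside; z up.
- vent_short_top (a point): Centre of the top of the round grey vent button (32 mm in diameter, 12 mm proud of the lid when up) at the centre of the shortest jar's lid, 104 mm above the table when up. It moves with the button.
- vent_short (a joint): How far the shortest jar's vent button is pressed straight down: 0 is up, 0.010 m is fully down, against a hard stop. Sprung: starts to move at about 2 N, is half-way down at about 5 N, fully down at about 8 N, and comes up by itself when let go.
- jar_mid: The middle-height of three closed clear glass storage jars with walnuts inside: glass 76 mm in diameter, flat steel lid 72 mm in diameter whose top is 120 mm above the table; 132 mm tall with its button. Loose, 0.25 to 0.8 kg. Origin: centre of its underside; z up.
- vent_mid_top (a point): Centre of the top of the round grey vent button (32 mm in diameter, 12 mm proud of the lid when up) at the centre of the middle-height jar's lid, 132 mm above the table when up. It moves with the button.
- vent_mid (a joint): How far the middle-height jar's vent button is pressed straight down: 0 is up, 0.010 m is fully down, against a hard stop. Sprung: starts to move at about 2 N, is half-way down at about 5 N, fully down at about 8 N, and comes up by itself when let go.
- jar_tall: The tallest of three closed clear glass storage jars with walnuts inside: glass 76 mm in diameter, flat steel lid 72 mm in diameter whose top is 148 mm above the table; 160 mm tall with its button. Loose, 0.25 to 0.8 kg. Origin: centre of its underside; z up.
- vent_tall_top (a point): Centre of the top of the round grey vent button (32 mm in diameter, 12 mm proud of the lid when up) at the centre of the tallest jar's lid, 160 mm above the table when up. It moves with the button.
- vent_tall (a joint): How far the tallest jar's vent button is pressed straight down: 0 is up, 0.010 m is fully down, against a hard stop. Sprung: starts to move at about 2 N, is half-way down at about 5 N, fully down at about 8 N, and comes up by itself when let go.
- mate: Open stainless steel cup without a lid or handle, 72 mm in diameter at the mouth, 85 mm tall, loose, standing among the jars. Origin: centre of its underside.
- crate: Closed green plastic crate, 288 x 308 x 122 mm, fixed, on the robot's right. Origin: centre of its underside. Leave alone.
- catch (a joint): Press-button catch on top of the crate's lid, near its front edge: 0 is up, 0.006 m fully pressed. Leave alone.
- board: White plastic cutting board lying flat beyond the jars, 200 x 300 x 12 mm, loose. Origin: centre of its underside.
- potlid: Round aluminium pot lid, 184 mm in diameter, 45 mm tall with its knob, loose, beyond the jars. Origin: centre of its underside.
- spatula: Silicone spatula, 260 mm long, lying flat among the jars, pointing away from the robot, loose. Its x axis runs along it, from handle to blade.
- pot: Open aluminium pot, 200 mm in diameter, 120 mm tall, loose, on the robot's left. Origin: centre of its underside.

How it is judged:
By the outcome, as a careful person would: the job done as asked, in the order asked, and still so for the second after the job is handed in, with the robot touching nothing.
It also fails if it takes over 40 s, if anything falls off the work surface, if the arm or the gripper's body presses on something with over 40 N, if the wrist force passes 120 N, or if a joint passes its speed limit or range.

ROBOT

A 7-joint arm with a two-finger parallel gripper is mounted at the origin on the work surface. World frame = base frame: x ahead of the robot, y to its left, z up, the work surface at z = 0. Lengths are in m, angles in rad, forces in N, time in s.
With the tool pointing down it reaches from about 0.425 to 0.875 m from the base axis. Payload 8.4 kg.
Tool frame: the origin (TCP) lies at the very end of the fingers, on their centre line; the grasp point (between the pads) lies 19 mm behind it; z points along the fingers, y is the direction in which the jaws open and shut (so a half turn about z gives the same grasp; the last joint's range is limited). The gripper opens to 87 mm and grips with 3 to 60 N. Pads are 19 mm wide; open, the fingers measure 117 mm over their backs; the gripper's body (75 mm by 190 mm) begins 51 mm behind the grasp point.
Start: joints at [1.055, 0.333, 0.04, 1.465, -0.013, 1.343, -0.059], TCP at [0.263, -0.594, 0.223] pointing down, gripper open.
Joint ranges: [-2.58, 2.58], [-0.38, 2.09], [-1.3, 1.39], [0.25, 2.4], [-1.5, 4.64], [0.08, 2.09], [-2.65, 2.65]. Speed limits (rad/s): [2.22, 2.22, 2.79, 2.79, 3.14, 3.14, 3.14].

INTERFACE

Orientations are given as a rotation vector (axis times angle).
In Python, from cell import * gives the robot as it stands.
- The arm moves only by the tool move_arm, never from a script. Its argument "moves" is one flat list of numbers, 7 for each row, row after row: the shift along the tool's x, y, z in cm, then the turn, a rotation vector about the tool's x, y, z in degrees, then the closure, from 0 (fully open) to 1 (shut). In form: [tx, ty, tz, wx, wy, wz, grip, tx, ty, tz, wx, wy, wz, grip, ...]. A call has 1 to 12 rows; each row shifts and turns the commanded pose from where the row before left it, along the tool's axes as they then stand; what a row does not reach is not made up. A row lasts 1/8 s, in which the tool goes at most 62.5 mm and 10.7 degrees, less where a joint would pass 70% of its speed; a pose out of reach is approached as far as the arm can. A call with a gripper value outside its range is refused whole. The fingers move at their own pace and stop on an object; the grip force is fixed at half the most. Time passes only in rows, so rows that do not move let the fingers close. It gives the time, the measured TCP pose, the force and the opening at its end, in the units of the state.
- get_state(): the state, without advancing time (a new reading comes with each control period).
- get_image(name): name is "side" or "top" or "wrist"; returns a dict with "image" (480x640x3 uint8, red, green, blue), "depth" (480x640 float32, m along the optical axis (not along the pixel's ray), 0 where there is no reading), "fx", "fy", "cx", "cy" (pixels), "distortion" ([k1, k2, p1, p2, k3] as OpenCV has them; the pictures are not rectified), "extrinsics" (4x4, takes a point from world to camera coordinates). Camera axes: x right, y down, z forward; pixel columns grow to the right and rows downward; lengths in m; the calibration is good to about 2 mm. A picture is of the moment at which its call begins.
- close_job(): hands the job in, once; it reports no verdict.
The state is a dict: "t": time; "joint_positions": joint angles; "qd": joint speeds; "effort": joint torques, N m; "eef_pos": TCP position; "ee_rot": TCP orientation; "contact_force": force on the tool from outside, world axes, zero at the start; "moment": the same for the moment, N m; "grip_width": opening from 0.0 (shut) to 1.0 (fully open).
Only numpy, scipy, OpenCV 4.12 (cv2) and the standard library are available. Lean on these libraries where they do the work, as an engineer would, in place of code of your own. Each camera call takes 0.05 s, during which the arm holds its last target. There are 200 camera calls.

## Working session

There is one attempt and no reset: what is moved stays moved. The work goes in short steps, Python scripts to look and compute and a tool call to move; the robot and the scene stay as the last step left them, time stands still between calls to the robot, and variables do not carry over. Pictures are saved under pics/ and viewed, about 8 in all and at most 12, crops included, and the job is handed in when it is done.

Besides the shell and the picture viewer there is one more tool, called after "Call:" in YAML: its name, and indented under it one key for each argument. move_arm: Moves the arm, as the interface text tells. Its arguments: {"type":"object","properties":{"moves":{"type":"array","items":{"type":"number"}}},"required":["moves"]}

```bash
mkdir -p pics; ls; python3 - <<'E'
from cell import *
import cv2,numpy as np
s=get_state();print({k:np.round(v,3) for k,v in s.items()})
for n in("top","side"):
    d=get_image(n);cv2.imwrite(f"pics/{n}0.png",d["image"][...,::-1]);np.savez(f"{n}0.npz",**d)
    print(n,d["fx"],d["fy"],d["cx"],d["cy"],d["distortion"],np.round(d["extrinsics"],4).tolist())
E
```

```text
pics
{'t': np.float64(0.0), 'joint_positions': array([ 1.055,  0.334,  0.04 ,  1.466, -0.013,  1.343, -0.059]), 'qd': array([ 0.001, -0.   , -0.001, -0.   ,  0.001,  0.   , -0.   ]), 'effort': array([ 0.0000e+00, -6.5637e+01,  1.3350e+00, -4.0380e+01, -6.0000e-02,
        4.5000e-02,  0.0000e+00]), 'eef_pos': array([ 0.263, -0.594,  0.222]), 'ee_rot': array([-3.072e+00, -6.500e-01,  1.000e-03]), 'contact_force': array([-0.19 , -0.237, -0.102]), 'moment': array([-0.034, -0.084, -0.057]), 'grip_width': np.float64(1.002)}
top 451.05409607714614 451.05409607714614 315.34897679317953 244.2150941051913 [0.03242017 0.         0.         0.         0.        ] [[0.0253, -0.9997, 0.0051, -0.0543], [-0.9962, -0.0257, -0.0837, 0.5994], [0.0838, -0.003, -0.9965, 1.4743], [0.0, 0.0, 0.0, 1.0]]
side 609.4500428978582 609.4500428978582 325.074678654795 247.45622273090822 [0.03991158 0.         0.         0.         0.        ] [[-0.8824, -0.4701, -0.0188, 0.4933], [-0.322, 0.6328, -0.7042, 0.2724], [0.3429, -0.6154, -0.7097, 1.652], [0.0, 0.0, 0.0, 1.0]]
```

View pics/top0.png

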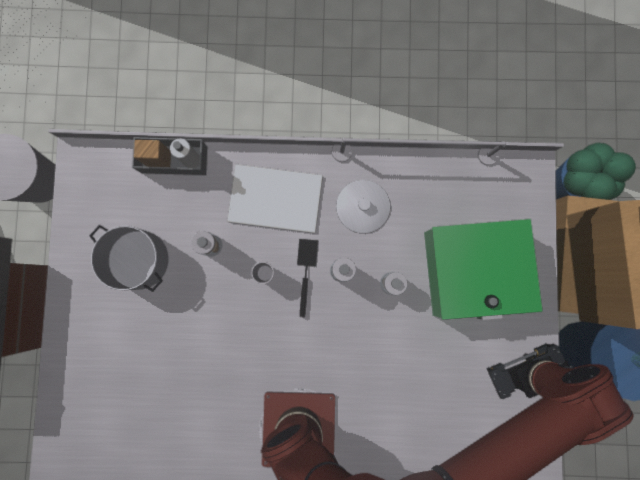

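View pics/side0.png

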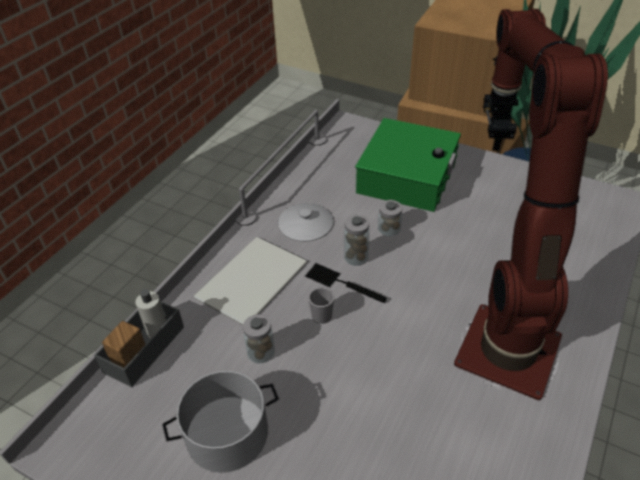

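The top view shows jars at about (204,242), (343,269) and (396,284), with the cup at (262,272). The side view shows jars at (258,330), (357,230) and (390,212). I'll measure heights and positions next.

```bash
cat > h.py <<'E'
import numpy as np,cv2
def KD(d): return np.array([[d["fx"],0,d["cx"]],[0,d["fy"],d["cy"]],[0,0,1.]]),np.array(d["distortion"],float)
def ray(d,uv):
    K,D=KD(d);n=cv2.undistortPoints(np.array(uv,float).reshape(-1,1,2),K,D)[:,0]
    E=d["extrinsics"];R,t=E[:3,:3],E[:3,3]
    return -R.T@t,np.c_[n,np.ones(len(n))]@R
def onz(d,uv,z):
    c,r=ray(d,uv);return c+r*((z-c[2])/r[:,2])[:,None]
def cloud(d):
    v,u=np.mgrid[:480,:640];c,r=ray(d,np.c_[u.ravel(),v.ravel()])
    return (c+r*d["depth"].reshape(-1,1)).reshape(480,640,3)
def proj(d,p):
    K,D=KD(d);E=d["extrinsics"];return cv2.projectPoints(np.array(p,float).reshape(-1,1,3),cv2.Rodrigues(E[:3,:3])[0],E[:3,3],K,D)[0][:,0]
E
python3 - <<'E'
from h import *
t=dict(np.load("top0.npz"));s=dict(np.load("side0.npz"))
P=cloud(t);Q=cloud(s)
for n,(u,v) in dict(A=(204,242),B=(343,269),C=(396,284),cup=(262,272)).items():
    w=P[v-18:v+19,u-18:u+19].reshape(-1,3)
    z=w[:,2];print(n,"z pct",np.round(np.percentile(z,[50,70,80,90,95,99]),3))
    for lo in(.08,.11,.14):
        m=w[(z>lo-.0)&(z<.2)]
        if len(m)>20:print("  >",lo,len(m),(m.max(0)+m.min(0)).round(4)/2,np.median(m,0).round(4))
for n,(u,v) in dict(A=(258,330),B=(357,235),C=(390,212)).items():
    w=Q[v-25:v+20,u-18:u+19].reshape(-1,3);z=w[:,2]
    m=w[(z>.08)&(z<.2)];print("side",n,np.percentile(m[:,2],[50,90,98]).round(3),np.median(m,0).round(3))
ims=[]
for d,c in((t,[(204,242),(343,269),(396,284)]),(s,[(258,330),(357,235),(390,212)])):
    ims.append(np.hstack([cv2.resize(d["image"][v-24:v+24,u-24:u+24,::-1],(264,264),interpolation=cv2.INTER_CUBIC) for u,v in c]))
cv2.imwrite("pics/crops.png",np.vstack(ims))
E
```

```text
A z pct [0.004 0.114 0.119 0.123 0.129 0.135]
  > 0.08 494 [0.59025 0.3101  0.1088 ] [0.5885 0.3055 0.1196]
  > 0.11 426 [0.59065 0.31105 0.1239 ] [0.5898 0.3092 0.1202]
B z pct [0.002 0.143 0.147 0.151 0.158 0.162]
  > 0.08 474 [ 0.5163  -0.1253   0.12635] [ 0.5149 -0.1241  0.1481]
  > 0.11 464 [ 0.5163 -0.1253  0.1392] [ 0.5162 -0.1248  0.1482]
  > 0.14 428 [ 0.51705 -0.1263   0.1537 ] [ 0.5164 -0.1268  0.1485]
C z pct [0.003 0.082 0.091 0.095 0.101 0.107]
  > 0.08 408 [ 0.4787 -0.2937  0.0959] [ 0.4783 -0.2929  0.0928]
cup z pct [0.001 0.004 0.007 0.056 0.082 0.089]
  > 0.08 79 [0.50145 0.12655 0.08635] [0.5037 0.1287 0.0856]
side A [0.116 0.127 0.132] [0.581 0.326 0.116]
side B [0.137 0.153 0.158] [ 0.506 -0.105  0.137]
side C [0.09  0.099 0.104] [ 0.473 -0.284  0.09 ]
```

View pics/crops.png

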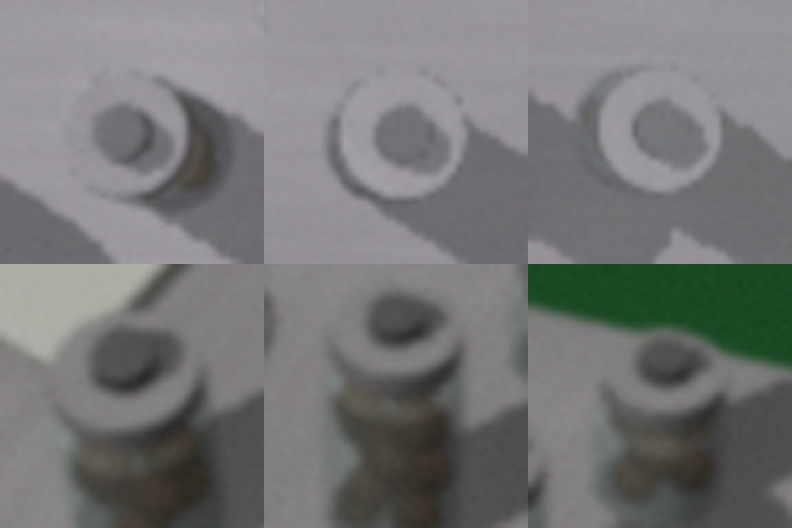

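Jar C at (396,284) in the top view is the shortest, with its top at 0.104. Jar B at (343,269) is the tallest at 0.160, and A is the middle one at 0.132. Next I'll cast rays at the button centres in both views.

```bash
cat >> h.py <<'E'
def tri(ps):
    A=np.zeros((3,3));b=np.zeros(3)
    for d,uv in ps:
        c,r=ray(d,uv);r=r[0]/np.linalg.norm(r[0]);M=np.eye(3)-np.outer(r,r);A+=M;b+=M@c
    return np.linalg.solve(A,b)
E
python3 - <<'E'
from h import *
from cell import *
from scipy.spatial.transform import Rotation as Ro
t=dict(np.load("top0.npz"));s=dict(np.load("side0.npz"))
for n,a,l,b,h in(("B",(344.2,268.4),(344.3,269.3),(356.4,220),.16),("C",(396.5,283.3),(396,283.6),(390.1,204.9),.104)):
    print(n,"top btn",onz(t,a,h)[0].round(4),"top lid",onz(t,l,h-.012)[0].round(4),"side",onz(s,b,h)[0].round(4),"tri",tri([(t,a),(s,b)]).round(4))
P=cloud(t);m=P[215:325,420:550].reshape(-1,3);m=m[m[:,2]>.1];print("crate",m.min(0).round(3),m.max(0).round(3))
st=get_state();R=Ro.from_rotvec(st["ee_rot"]).as_matrix();print(R.round(3))
print("C delta cm",(R.T@(np.array([.479,-.294,.22])-st["eef_pos"])*100).round(2))
E
```

```text
B top btn [ 0.5185 -0.1273  0.16  ] top lid [ 0.5161 -0.1285  0.148 ] side [ 0.5143 -0.1179  0.16  ] tri [ 0.5189 -0.1279  0.1499]
C top btn [ 0.478  -0.2954  0.104 ] top lid [ 0.4771 -0.296   0.092 ] side [ 0.4764 -0.2836  0.104 ] tri [ 0.4796 -0.2968  0.0925]
crate [ 0.372 -0.737  0.1  ] [ 0.689 -0.034  1.52 ]
[[ 0.914  0.405 -0.001]
 [ 0.405 -0.914  0.001]
 [-0.    -0.001 -1.   ]]
C delta cm [ 31.9  -18.68   0.2 ]
```

Top-view rays put C at about (0.4775, -0.2955) and B at (0.518, -0.128). The eyeballed side-view pixels disagree by about 1 cm along their line of sight. I'll close the gripper, go above C at a raised height, and check with the wrist camera.

Call:
move_arm:
  moves: [0,0,-3,0,0,0,1,2,-1.2,-2,0,0,0,1,4,-2.3,0,0,0,0,1,4,-2.3,0,0,0,0,1,4,-2.3,0,0,0,0,1,4,-2.3,0,0,0,0,1,4,-2.3,0,0,0,0,1,4,-2.3,0,0,0,0,1,4,-2.3,0,0,0,0,1,2,-1.4,0,0,0,0,1,0,0,0,0,0,0,1,0,0,0,0,0,0,1]

```text
t: 1.6
eef_pos: [0.4795, -0.294, 0.2726]
ee_rot: [3.073, 0.65, -0.001]
contact_force: [0.0, -0.7, 0.3]
grip_width: 0.004
```

```bash
python3 - <<'E'
from h import *
from cell import *
st=get_state();print(st["t"],st["eef_pos"],st["ee_rot"],st["contact_force"],st["grip_width"])
d=get_image("wrist");np.savez("w1.npz",**d);im=d["image"][...,::-1].copy()
for p in((.4775,-.2955,.104),(.518,-.128,.16)):print(proj(d,p))
print(proj(d,st["eef_pos"]),d["fx"],d["extrinsics"].round(3).tolist())
cv2.imwrite("pics/w1.png",im)
E
```

```text
1.6 [ 0.47954971 -0.29398858  0.27262315] [ 3.07335505e+00  6.49546554e-01 -5.80896194e-04] [ 0.03804474 -0.66537554  0.3316666 ] 0.0042981700875517025
[[317.4839614  213.32703991]]
[[126.82475795  90.41645615]]
[[316.74588733 291.36730225]] 367.26339558370626 [[0.405, -0.914, 0.001, -0.463], [-0.875, -0.387, 0.289, 0.256], [-0.264, -0.117, -0.957, 0.532], [0.0, 0.0, 0.0, 1.0]]
```

View pics/w1.png

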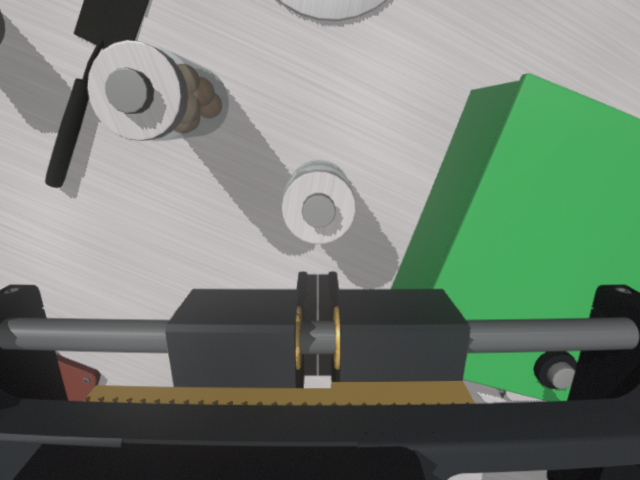

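The wrist view shows the short jar's button at (318.5,210) and the tall one's at (127,91). Both are within 3 px of the predictions.

```bash
python3 - <<'E'
from h import *
from scipy.spatial.transform import Rotation as Ro
d=dict(np.load("w1.npz"));R=Ro.from_rotvec([3.07335505e+00,6.49546554e-01,-5.8e-04]).as_matrix()
p=np.array([.4795,-.2940,.2726]);C=onz(d,(318.5,210),.104)[0];B=onz(d,(127,91),.16)[0]
g=cv2.medianBlur(cv2.cvtColor(d["image"],cv2.COLOR_RGB2GRAY),5)
print("circles",[ (c,cv2.HoughCircles(g[y-50:y+50,x-50:x+50],cv2.HOUGH_GRADIENT,1,30,param1=80,param2=15,minRadius=12,maxRadius=26)) for x,y,c in((318,210,'C'),(127,91,'B'))])
print(C,B,"tool delta C",R.T@(C-p)*100,"C->B",R.T@(B-C)*100)
E
```

```text
circles [('C', array([[[50.5, 50.5, 18.1]]], dtype=float32)), ('B', array([[[48.5, 47.5, 21. ],
        [70.5, 70.5, 17.2]]], dtype=float32))]
[ 0.48078309 -0.29507612  0.104     ] [ 0.51766566 -0.12823332  0.16      ] tool delta C [ 0.08109645  0.14588456 16.86000547] C->B [ 10.12124932 -13.76368345  -5.60801031]
```

Call:
move_arm:
  moves: [0,0.1,4,0,0,0,1,0,0,4,0,0,0,1,0,0,4,0,0,0,1,0,0,2.5,0,0,0,1,0,0,1,0,0,0,1,0,0,0,0,0,0,1,0,0,0,0,0,0,1]

```text
t: 2.52
eef_pos: [0.481, -0.2953, 0.1188]
ee_rot: [3.073, 0.649, 0.002]
contact_force: [0.5, -1.1, 0.1]
grip_width: 0.004
```

```bash
python3 - <<'E'
from h import *
from cell import *
st=get_state();print(st["t"],st["eef_pos"],st["contact_force"])
a=get_image("wrist")["image"][130:430,170:470,::-1];b=get_image("side")["image"][170:250,350:430,::-1]
cv2.imwrite("pics/c2.png",np.hstack([a,cv2.resize(b,(300,300),interpolation=cv2.INTER_CUBIC)]))
E
```

```text
2.525 [ 0.48100724 -0.29530179  0.11884896] [ 0.52264454 -1.13560537  0.12910105]
```

View pics/c2.png

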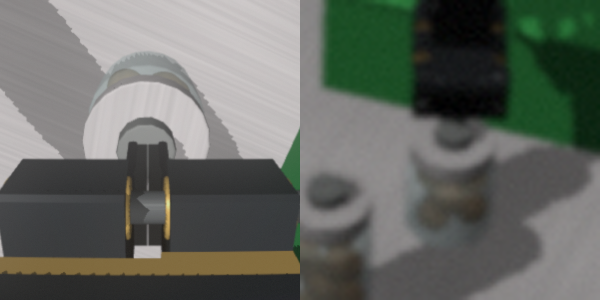

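The closed fingertips sit about 15 mm above the short jar's button, laterally centred. I'll descend in small steps and watch the force.

Call:
move_arm:
  moves: [0,0,0.8,0,0,0,1,0,0,0.5,0,0,0,1,0,0,0.3,0,0,0,1,0,0,0.2,0,0,0,1,0,0,0,0,0,0,1,0,0,0,0,0,0,1]

```text
t: 3.38
eef_pos: [0.4804, -0.2947, 0.0998]
ee_rot: [-3.074, -0.65, 0.0]
contact_force: [-1.4, 1.7, 5.0]
grip_width: 0.008
```

Call:
move_arm:
  moves: [0,0,0.2,0,0,0,1,0,0,0.2,0,0,0,1,0,0,0,0,0,0,1,0,0,0,0,0,0,1]

```text
t: 3.88
eef_pos: [0.4804, -0.2947, 0.0959]
ee_rot: [3.074, 0.65, 0.0]
contact_force: [-2.5, 2.6, 6.9]
grip_width: 0.004
```

```bash
python3 - <<'E'
from h import *
from cell import *
st=get_state();print(st["t"],st["eef_pos"],st["contact_force"])
E
```

```text
3.875 [ 0.48043138 -0.29470013  0.09590932] [-2.50394944  2.63125924  6.92254098]
```

The tip is 8.1 mm down at 6.9 N, which matches the spring. I'll press about 0.6 mm more for margin, then come up.

Call:
move_arm:
  moves: [0,0,0.06,0,0,0,1,0,0,0,0,0,0,1,0,0,0,0,0,0,1]

```text
t: 4.25
eef_pos: [0.4805, -0.2947, 0.0954]
ee_rot: [3.074, 0.65, 0.0]
contact_force: [-2.3, 2.2, 7.7]
grip_width: 0.005
```

Call:
move_arm:
  moves: [0,0,-0.3,0,0,0,1,0,0,-0.4,0,0,0,1,0,0,-0.6,0,0,0,1,0,0,-2,0,0,0,1,0,0,-4,0,0,0,1,0,0,-5,0,0,0,1,0,0,-5,0,0,0,1,0,0,0,0,0,0,1,0,0,0,0,0,0,1]

```text
t: 5.38
eef_pos: [0.4803, -0.2947, 0.2674]
ee_rot: [-3.073, -0.65, 0.0]
contact_force: [0.1, 0.3, -0.7]
grip_width: 0.008
```

```bash
python3 - <<'E'
from h import *
from cell import *
st=get_state();print(st["t"],st["eef_pos"],st["contact_force"])
d=get_image("wrist");np.savez("w2.npz",**d);im=d["image"][...,::-1].copy()
print(proj(d,[(.4800,-.295,.104),(.518,-.128,.16)]))
cv2.imwrite("pics/w2.png",im)
E
```

```text
5.375 [ 0.48028909 -0.29467193  0.26741411] [ 0.12993196  0.27552598 -0.69901726]
[[317.21331165 212.55729891]
 [122.23913395  90.5350216 ]]
```

View pics/w2.png

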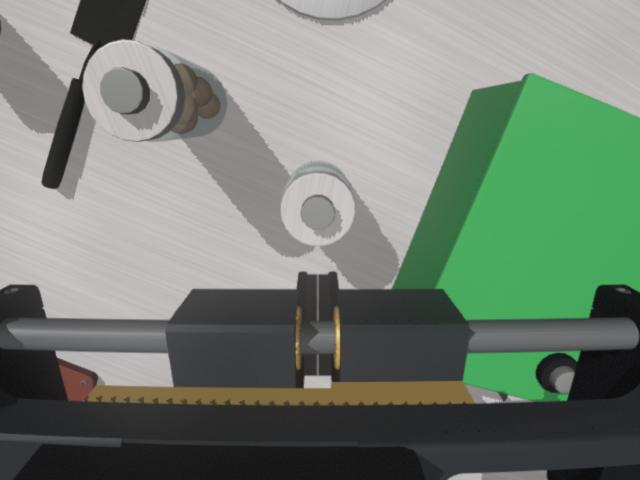

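The short jar's button at (318,212) is back up and the jar has not moved. The tall one's is at (123,90), as predicted. Moving above it now.

Call:
move_arm:
  moves: [2,-2.7,0,0,0,0,1,2.6,-3.5,0,0,0,0,1,2.6,-3.5,0,0,0,0,1,2,-2.7,0,0,0,0,1,1,-1.3,0,0,0,0,1,0,0,3,0,0,0,1,0,0,3,0,0,0,1,0,0,2,0,0,0,1,0,0,1,0,0,0,1,0,0,0,0,0,0,1,0,0,0,0,0,0,1]

```text
t: 6.8
eef_pos: [0.5187, -0.1284, 0.1787]
ee_rot: [3.073, 0.649, 0.002]
contact_force: [0.3, 1.1, -1.0]
grip_width: 0.0
```

```bash
python3 - <<'E'
from h import *
from cell import *
st=get_state();print(st["t"],st["eef_pos"],st["contact_force"])
a=get_image("wrist")["image"][130:430,170:470,::-1];b=get_image("side")["image"][185:265,317:397,::-1]
cv2.imwrite("pics/c3.png",np.hstack([a,cv2.resize(b,(300,300),interpolation=cv2.INTER_CUBIC)]))
E
```

```text
6.8 [ 0.51870002 -0.12844164  0.17873449] [ 0.33249287  1.13876941 -1.04058138]
```

View pics/c3.png

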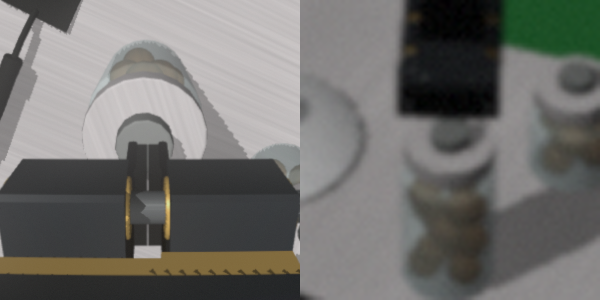

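The fingertips are centred about 19 mm above the tall jar's button. I'll descend in small steps.

Call:
move_arm:
  moves: [0,0,0.8,0,0,0,1,0,0,0.7,0,0,0,1,0,0,0.4,0,0,0,1,0,0,0.3,0,0,0,1,0,0,0,0,0,0,1,0,0,0,0,0,0,1]

```text
t: 7.65
eef_pos: [0.5183, -0.1282, 0.1563]
ee_rot: [3.074, 0.65, 0.0]
contact_force: [-2.8, 0.6, 3.9]
grip_width: 0.005
```

Call:
move_arm:
  moves: [0,0,0.2,0,0,0,1,0,0,0.2,0,0,0,1,0,0,0.08,0,0,0,1,0,0,0,0,0,0,1,0,0,0,0,0,0,1]

```text
t: 8.28
eef_pos: [0.5185, -0.1282, 0.1518]
ee_rot: [3.073, 0.65, 0.001]
contact_force: [-3.5, -0.0, 8.2]
grip_width: 0.007
```

The tip is 8.2 mm down at about 8 N, so the button is most of the way down. Withdrawing.

Call:
move_arm:
  moves: [0,0,-0.3,0,0,0,1,0,0,-0.4,0,0,0,1,0,0,-0.6,0,0,0,1,0,0,-2,0,0,0,1,0,0,-4,0,0,0,1,0,0,-5,0,0,0,1,-1,1,-4,0,0,0,1,-2,3,0,0,0,0,1,-2,3,0,0,0,0,1,-1,2,0,0,0,0,1,0,0,0,0,0,0,1,0,0,0,0,0,0,1]

```text
t: 9.78
eef_pos: [0.5004, -0.2333, 0.314]
ee_rot: [-3.072, -0.652, -0.0]
contact_force: [0.1, 0.9, 1.2]
grip_width: 0.002
```

```bash
python3 - <<'E'
from h import *
from cell import *
st=get_state();print(st["t"],st["eef_pos"],st["contact_force"])
w=get_image("wrist");s=get_image("side");s0=dict(np.load("side0.npz"))
print(proj(w,[(.4800,-.295,.104),(.518,-.128,.16)]))
for n,(u,v) in dict(A=(258,330),B=(357,235),C=(390,212),cup=(320,305)).items():
    f=lambda d:cv2.cvtColor(d["image"][v-25:v+25,u-20:u+20],cv2.COLOR_RGB2GRAY).astype(np.float32)
    print(n,"shift px",cv2.phaseCorrelate(f(s0),f(s)))
    for d in(s0,s):print("  top z",np.percentile(cloud(d)[v-25:v+20,u-18:u+19,2],[90,97]).round(4))
cv2.imwrite("pics/end.png",np.hstack([cv2.resize(x["image"][...,::-1],(400,300)) for x in(w,s)]))
E
```

```text
9.775 [ 0.50038675 -0.23330363  0.31402387] [0.14155361 0.86828342 1.24086746]
[[362.09397504 241.65352856]
 [212.26503983 147.47034712]]
A shift px ((-0.006222984052577374, 0.07661862733184677), 1.0366926136016845)
  top z [0.1212 0.1297]
  top z [0.1211 0.1302]
B shift px ((0.04525626564444707, 0.12074154154294803), 1.0335975301265716)
  top z [0.1459 0.155 ]
  top z [0.1462 0.156 ]
C shift px ((-0.013575935331715527, -0.09257090320582151), 0.9930158290863037)
  top z [0.0897 0.0984]
  top z [0.0889 0.0978]
cup shift px ((-0.019192683135496935, -0.016496978112016336), 0.9949064855575561)
  top z [0.0737 0.0827]
  top z [0.0755 0.0826]
```

View pics/end.png

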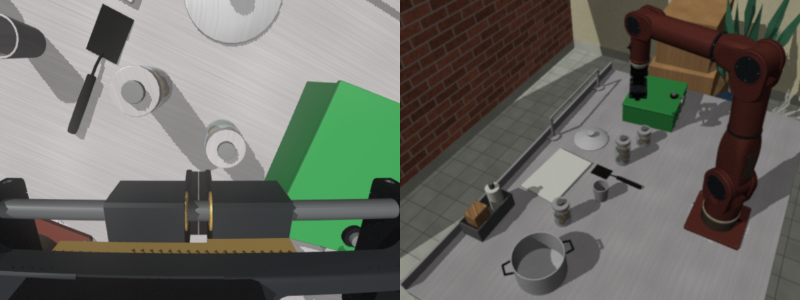

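All jars stand unmoved with their buttons up, and the gripper is clear at 0.31 m. Handing in.

```bash
python3 -c "
from cell import *
print(close_job())"
```

```text
the job is handed in; nothing more can be done
None
```

I pressed the vent button on the shortest jar and then on the tallest with closed fingertips, let each come back up, withdrew, and handed the job in. It took about 10 s of the 40 s allowed.

- **Shortest jar:** the tip went about 8.6 mm down, at about 7.7 N.
- **Tallest jar:** the tip went about 8.2 mm down, at about 8.2 N. That is about 1 N more than the stated spring gives at that depth, so this button may have been nearer its stop than the tip height shows. Force readings in free air also wander by about 1 N.
- **Sideways force:** I saw 2 to 3.5 N sideways during both presses, but neither jar moved.
- **Last checks:** in the side view the three jars and the cup had shifted by less than 0.15 px. Button-top heights were unchanged within 1 mm, so both buttons are back up. The gripper ended clear at z = 0.31 m.
- **Disagreement:** my first side-view estimates of the button positions were about 1 cm off the top-view ones. I used the top and wrist views, which agreed within about 3 mm.

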